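# Find the mixer station with the sound spring leaf and fit the vial carrier there

## Robot

A 6-joint arm with a two-finger parallel gripper is mounted at the origin on the work surface. World frame = base frame: x ahead of the robot, y to its left, z up, the work surface at z = 0. Lengths are in m, angles in rad, forces in N, time in s.
With the tool pointing down it reaches from about 0.375 to 0.9 m from the base axis. Payload 3.1 kg.
Tool frame: the origin (TCP) lies between the finger pads; the fingertips stand 19 mm ahead of it and the grasp point (between the pads) is the TCP; z points along the fingers, y is the direction in which the jaws open and shut (so a half turn about z gives the same grasp; the last joint's range is limited). The gripper opens to 87 mm and grips with 3 to 60 N. Pads are 19 mm wide; open, the fingers measure 117 mm over their backs; the gripper's body (75 mm by 190 mm) begins 51 mm behind the grasp point.
Start: joints at [0.975, 0.527, 1.433, -0, 1.181, -0.178], TCP at [0.254, 0.571, 0.242] pointing down, gripper open.
Joint ranges: [-3.08, 3.08], [-0.75, 2.2], [0.22, 2.44], [-1.43, 4.57], [0, 2.65], [-2.85, 2.85]. Speed limits (rad/s): [2.79, 2.79, 3.14, 3.14, 3.14, 3.14].

## Interface

Orientations are given as a unit quaternion [x, y, z, w].
In Python, from rig import robot gives the robot as it stands.
- The arm moves only by the tool apply_moves, never from a script. Its argument "series" is a list of rows, each a list of 7 numbers: the shift along the tool's x, y, z in cm, then the turn, a rotation vector about the tool's x, y, z in degrees, then the opening, from 0 (shut) to 1 (fully open). In form: [[dx, dy, dz, rx, ry, rz, grip], ...]. A call has 1 to 5 rows; each row is the pose to reach, as a shift and turn from the pose commanded when the call began, along the tool's axes at that moment; what a row does not reach only later rows make up. A row lasts 1/12 s, in which the tool goes at most 41.7 mm and 7.16 degrees, less where a joint would pass 70% of its speed; a pose out of reach is approached as far as the arm can. A call with a gripper value outside its range is refused whole. The fingers move at their own pace and stop on an object; "newtons" is the grip in N (left out, the last holds). Time passes only in rows, so rows that repeat a pose let the fingers close. It gives the time, the measured TCP pose, the force and the opening at its end, in the units of the state.
- robot.get_obs(): the state, without advancing time (a new reading comes with each control period).
- robot.camera(name): name is "scene" or "top" or "wrist"; returns the picture (480x640x3 uint8, red, green, blue); there is no depth.
- robot.camera_params(name): a dict with "mtx" (3x3 intrinsics, pixels), "D" ([k1, k2, p1, p2, k3] as OpenCV has them; the pictures are not rectified), "origin" and "rotation" of the camera in the world. Camera axes: x right, y down, z forward; pixel columns grow to the right and rows downward; lengths in m; the calibration is good to about 2 mm. A picture is of the moment at which its call begins: read the wrist's pose just before it. camera_params takes no time and is no camera call; for the wrist camera it gives the pose at the moment of the call.
- robot.hand_in(): hands the job in, once; it reports no verdict.
The state is a dict: "time": time; "q": joint angles; "joint_velocities": joint speeds; "joint_torque": joint torques, N m; "position": TCP position; "tool_rot": TCP orientation; "ft_force": force on the tool from outside, world axes, zero at the start; "moment": the same for the moment, N m; "grip_width": finger opening in m.
Only numpy, scipy, OpenCV 4.12 (cv2) and the standard library are available. Lean on these libraries where they do the work, as an engineer would, in place of code of your own. Each camera call takes 0.05 s, during which the arm holds its last target. There are 200 camera calls.

## Task

One of the two mixer stations has a tired spring leaf: press the free tip of the left-hand station's leaf (as seen from the robot) down to its stop and let it go, then the same with the right-hand one, to feel which is stiffer. Then draw the vial carrier out of its store by the ear that sticks out, set it down flat on the bench and let go, take it again by its handle and press it into the bracket of the station with the stiffer leaf until both ears are down past the clips and it sits flat. Let go, and leave the vial and the weighing dish beside the store where they stand.

Things in the scene. Friction and masses are not known exactly. Their poses are not given: they have to be found in the camera images.
- station_p: One of two mixer stations of equal look, fixed: grey base 230 (x) x 185 (y) x 10 mm. Origin on the bench under its carrier bracket's centre; x along the bracket, away from the robot within 0.2 rad; y to the robot's left, to its leaf, which lies along x at y = 95 mm. The leaf's clamp block, 40 x 44 mm, 84 mm high, is at x = 65 to 105 mm. Bracket end walls 105 mm out, 46 mm high.
- station_p_seat (a point): Where the carrier plate's centre lies when seated in station_p: 14 mm up, 4 mm above the seat; axes of station_p. Ear slots at both ends, open upward: 28 mm wide (y), x = 70 to 96 mm either way, 34 mm high, mouths flared to 44. A sprung clip across each slot end slopes in from the top (44 mm up) to 21 mm up, where it overlaps the ear's end by 2.5 mm; pressing past both takes 5 to 15 N, then they close over the ears.
- leaf_p_tip (a point): On station_p: top of its steel leaf, mid-width, 10 mm short of the free end (the end towards the robot): the place to press. 72 mm above the bench when free. Leaf 125 long x 26 wide x 4 mm, clamped at its far end.
- leaf_p (a joint): Bend of the leaf of station_p, rad: 0 free, 0.16 on its stop (rubber-topped post under the tip); there the tip point is 18 mm down. It springs back. Pressed at the tip point, a sound leaf needs about 13 N at the stop (8 N half-way), a tired one about 4 N (2 N half-way). Which station has which changes and cannot be seen.
- station_q: One of two mixer stations of equal look, fixed: grey base 230 (x) x 185 (y) x 10 mm. Origin on the bench under its carrier bracket's centre; x along the bracket, away from the robot within 0.2 rad; y to the robot's left, to its leaf, which lies along x at y = 95 mm. The leaf's clamp block, 40 x 44 mm, 84 mm high, is at x = 65 to 105 mm. Bracket end walls 105 mm out, 46 mm high.
- station_q_seat (a point): Where the carrier plate's centre lies when seated in station_q: 14 mm up, 4 mm above the seat; axes of station_q. Ear slots at both ends, open upward: 28 mm wide (y), x = 70 to 96 mm either way, 34 mm high, mouths flared to 44. A sprung clip across each slot end slopes in from the top (44 mm up) to 21 mm up, where it overlaps the ear's end by 2.5 mm; pressing past both takes 5 to 15 N, then they close over the ears.
- leaf_q_tip (a point): On station_q: top of its steel leaf, mid-width, 10 mm short of the free end (the end towards the robot): the place to press. 72 mm above the bench when free. Leaf 125 long x 26 wide x 4 mm, clamped at its far end.
- leaf_q (a joint): Bend of the leaf of station_q, rad: 0 free, 0.16 on its stop (rubber-topped post under the tip); there the tip point is 18 mm down. It springs back. Pressed at the tip point, a sound leaf needs about 13 N at the stop (8 N half-way), a tired one about 4 N (2 N half-way). Which station has which changes and cannot be seen.
- store: Fixed white store for the carrier, 94 wide, 135 deep, 80 mm high: roof, back, sides, open at the front (-x, to the robot). Floor 12 mm up, from x = -30 mm; roof and sides from x = -18 mm, so the carrier's near end sticks out. Origin on the bench below the stored carrier's centre. The carrier is drawn out along -x, clear after 140 mm; the bench in front is free.
- carrier_plate (a point): Loose vial carrier, 0.15 to 0.3 kg: centre of its aluminium plate, half-way through it. Plate 130 (x) x 64 (y) x 8 mm; an ear 30 long x 24 wide x 8 mm continues each end (190 mm overall along x); four dark vial recesses, handle on top (z). Both ends alike. It starts on the store's floor, this point 16 mm above the bench, x pointing into the store.
- carrier_ear (a point): Centre of the carrier's ear at its -x end, 81 mm from the plate's centre, half-way up its 8 mm: the one sticking out of the store towards the robot. 24 mm wide across (y).
- carrier_handle (a point): Grip point of the carrier's upright black handle, 30 mm above the plate's underside. The handle is a bar 50 long (x) x 16 wide (y) on the middle of the plate, standing 40 mm above it. Under the store's roof at the start.
- vial_a_mid (a point): Bystander: small capped glass vial, 30 mm across, 62 mm high, standing beside the store; its middle.
- dish_a_mid (a point): Bystander: round white weighing dish, 84 mm across, 22 mm high, on the other side of the store; its middle.
There are look-alikes about, which are no part of the job. Of the things shaped like the part that bears carrier_plate, the aluminium one is meant.

How it is judged:
By the outcome, as a careful person would: the job done as asked, in the order asked, and still so for the second after the job is handed in, with the robot touching nothing.
It also fails if it takes over 66 s, if anything falls off the work surface, if the arm or the gripper's body presses on something with over 40 N, if the wrist force passes 120 N, or if a joint passes its speed limit or range.

## Working session

There is one attempt and no reset: what is moved stays moved. The work goes in short steps, Python scripts to look and compute and a tool call to move; the robot and the scene stay as the last step left them, time stands still between calls to the robot, and variables do not carry over. Pictures are saved under pics/ and viewed, about 8 in all and at most 12, crops included, and the job is handed in when it is done.

Besides the shell and the picture viewer there is one more tool, called after "Call:" as name([rows], argument=value, ...), one row to a line, values as JSON. apply_moves: Moves the arm, as the interface text tells. Its arguments: {"type":"object","properties":{"series":{"type":"array"},"newtons":{"type":"number"}},"required":["series"]}

```bash
ls; mkdir -p pics; python3 - <<'E'
from rig import robot
import cv2
o=robot.get_obs();print(o)
for n in("scene","top"):
    cv2.imwrite(f"pics/{n}0.png",robot.camera(n)[:,:,::-1]);p=robot.camera_params(n);print(n,p)
E
```

```text
pics
{'time': 0.0, 'q': array([ 9.74507611e-01,  5.28454469e-01,  1.43390766e+00, -1.52446829e-05,
        1.18142144e+00, -1.78522064e-01]), 'joint_velocities': array([-0.0006201 , -0.00118134,  0.0006689 , -0.00165895, -0.0017603 ,
        0.00060211]), 'joint_torque': array([ 9.42626539e-04, -4.40043998e+01, -1.76588345e+01,  6.33749831e-02,
        5.83234895e-02, -1.50330470e-04]), 'position': array([0.25316311, 0.57066155, 0.2405771 ]), 'tool_rot': array([ 2.07364665e-01,  9.78263101e-01, -1.01693545e-03, -4.07322445e-04]), 'ft_force': array([-0.63141888,  0.17387776,  0.41256041]), 'moment': array([-0.00301537, -0.05150448,  0.01842903]), 'grip_width': 0.08700952628543376}
scene {'mtx': array([[457.69502235,   0.        , 324.88891951],
       [  0.        , 457.69502235, 241.83620139],
       [  0.        ,   0.        ,   1.        ]]), 'D': array([-0.10747808,  0.        ,  0.        ,  0.        ,  0.        ]), 'origin': array([0.86025588, 0.41770397, 0.63157109]), 'rotation': array([ 0.3234052 ,  0.86849117, -0.35432904, -0.12483224])}
top {'mtx': array([[569.1481663 ,   0.        , 312.78051846],
       [  0.        , 569.1481663 , 233.22287586],
       [  0.        ,   0.        ,   1.        ]]), 'D': array([-0.17128834,  0.        ,  0.        ,  0.        ,  0.        ]), 'origin': array([ 3.38811470e-01, -6.49661798e-04,  1.00794305e+00]), 'rotation': array([ 0.71275682, -0.69540517,  0.062769  , -0.06670398])}
```

View pics/scene0.png

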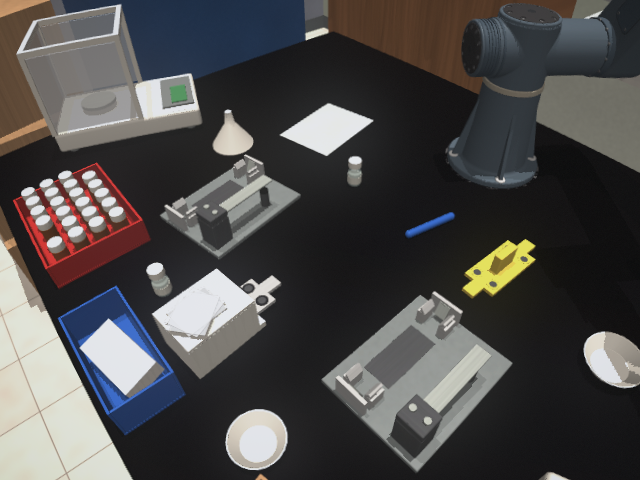

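View pics/top0.png

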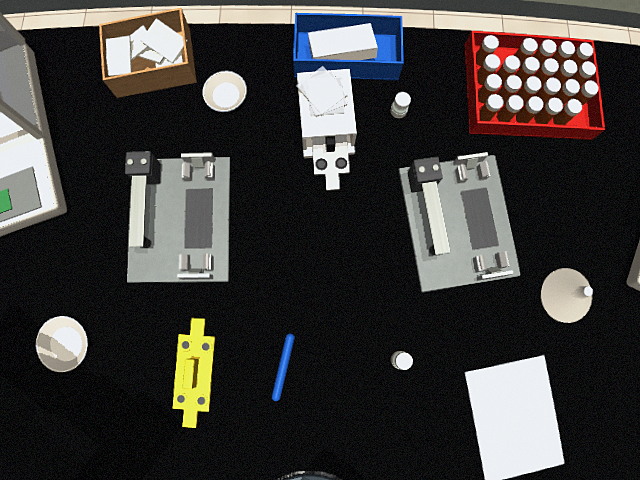

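The top view has x up and y left. The left station base is at about (178,220) with its leaf tip at (140,245), and the right base is at about (462,222) with its leaf tip at (438,250). The store is at (327,115).

Candidates for the carrier:
- The aluminium one in the store, ear at (332,182). This is the one I choose.
- The yellow copy at (193,373), a look-alike.

The dish at (224,92) and the vial at (401,104) stand beside the store. The other dish at (62,343) and the vial at (402,360) are strays.

```bash
cat >h.py <<'E'
import numpy as np,cv2
from rig import robot
from scipy.spatial.transform import Rotation as R
def ray(p,uv):
    uv=np.array(uv,float).reshape(-1,1,2)
    n=cv2.undistortPoints(uv,p["mtx"],p["D"]).reshape(-1,2)
    q=np.array(p["rotation"]); M=R.from_quat(q).as_matrix() if q.shape==(4,) else q
    return np.c_[n,np.ones(len(n))]@M.T
def plane(p,uv,z):
    d=ray(p,uv);o=np.array(p["origin"])
    return o+d*((z-o[2])/d[:,2])[:,None]
def proj(p,X):
    M=R.from_quat(p["rotation"]).as_matrix();c=(np.array(X,float).reshape(-1,3)-p["origin"])@M
    return cv2.projectPoints(c.reshape(-1,1,3),np.zeros(3),np.zeros(3),p["mtx"],p["D"])[0].reshape(-1,2)
def stat():
    o=robot.get_obs();M=R.from_quat(o["tool_rot"]).as_matrix()
    print("t",round(o["time"],2),"pos",o["position"].round(4),"yaw toolx",np.degrees(np.arctan2(M[1,0],M[0,0])).round(2),"tooly",np.degrees(np.arctan2(M[1,1],M[0,1])).round(2),"tilt",M[:,2].round(4),"F",o["ft_force"].round(1),"g",round(o["grip_width"],4))
    return o
def totool(o,X,yawx=None):
    "shift cm in tool axes to world X"
    M=R.from_quat(o["tool_rot"]).as_matrix()
    return ((np.array(X)-o["position"])@M*100).round(2)
E
python3 - <<'E'
from h import *
p=robot.camera_params("top");im=cv2.imread("pics/top0.png")
hsv=cv2.cvtColor(im,cv2.COLOR_BGR2HSV)
# bases
for (x0,x1) in((110,250),(385,530)):
    m=((hsv[...,2]>60)).astype(np.uint8);mm=np.zeros_like(m);mm[140:300,x0:x1]=m[140:300,x0:x1]
    mm=cv2.morphologyEx(mm,cv2.MORPH_CLOSE,np.ones((5,5)))
    c=max(cv2.findContours(mm,0,2)[0],key=cv2.contourArea)
    b=cv2.boxPoints(cv2.minAreaRect(c));print("box",b.round(1).tolist());print(plane(p,b,.01).round(4).tolist())
# leaf: off-white (warm)
lab=im.astype(int);m=((im.min(2)>165)).astype(np.uint8)
n,l,s,c=cv2.connectedComponentsWithStats(m)
for i in range(1,n):
    if s[i,4]>150:print(s[i],c[i].round(1),im[l==i].mean(0).round())
a=im[140:200,285:375];b=im[140:300,110:240];cc=im[140:300,395:525]
big=cv2.resize(im[130:300,110:530],None,fx=1.9,fy=1.9,interpolation=cv2.INTER_CUBIC);cv2.imwrite("pics/c1.png",big)
E
```

```text
box [[125.0, 151.0], [229.0, 151.0], [229.0, 282.0], [125.0, 282.0]]
[[0.6723, 0.364, 0.01], [0.6745, 0.1658, 0.01], [0.4327, 0.1529, 0.01], [0.4266, 0.3418, 0.01]]
box [[397.20001220703125, 162.89999389648438], [496.29998779296875, 144.5], [520.5, 275.29998779296875], [421.5, 293.70001220703125]]
[[0.6589, -0.1444, 0.01], [0.7017, -0.3332, 0.01], [0.4558, -0.3688, 0.01], [0.4201, -0.1869, 0.01]]
[   7    6  284   24 2698] [118.6  15.7] [205. 226. 236.]
[291   6  71  18 443] [323.3  10.2] [205. 228. 238.]
[363   8  70  20 727] [406.6  16.2] [200. 222. 234.]
[220  10  71  14 914] [255.2  16. ] [199. 221. 233.]
[ 434   11  206   34 3243] [534.7  26.5] [205. 226. 236.]
[ 106   19   78   57 2505] [143.8  47.5] [240. 239. 235.]
[ 308   23   70   34 1618] [342.   39.8] [243. 240. 236.]
[484  35  15  14 155] [490.9  41.5] [242. 239. 235.]
[485  54  15  14 161] [492.2  60.8] [243. 239. 235.]
[506  55  14  15 155] [512.4  61.9] [244. 240. 235.]
[525  57  15  14 152] [531.9  63.3] [244. 241. 237.]
[ 297   66   60   71 3471] [326.  102.5] [240. 237. 234.]
[ 203   71   43   40 1358] [224.1  90.7
[... 413 characters left out ...]
515.5 101.9] [243. 240. 236.]
[529  96  14  15 167] [535.6 103.2] [243. 240. 236.]
[548  98  15  14 163] [555.2 104.4] [242. 238. 236.]
[568  99  14  14 156] [574.3 105.5] [244. 241. 237.]
[   0  112   58  117 2843] [ 25.  164.2] [237. 237. 234.]
[ 303  142   52   48 1061] [330.2 161.3] [238. 240. 238.]
[ 132  157   97  125 2872] [192.3 249.2] [176. 181. 176.]
[ 405  162  115  129 5100] [452.4 243.5] [184. 191. 186.]
[129 176  17  71 994] [136.9 210.9] [210. 224. 221.]
[ 541  269   52   54 1686] [564.9 298.6] [188. 204. 212.]
[  36  316   52   52 1632] [ 64.2 338.9] [217. 225. 227.]
[395 352  18  18 234] [403.7 360.8] [244. 240. 237.]
[ 465  355   99  125 9051] [514.5 418.1] [244. 240. 237.]
```

View pics/c1.png

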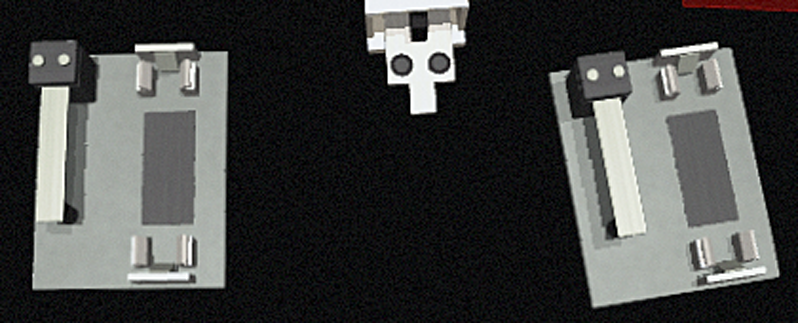

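Close crop: the chosen part is bare aluminium, with two recesses and an ear pointing at the robot. The left leaf's free end is at crop (50,221), and the right one is at (632,236). Now I'll turn these into poses.

```bash
python3 - <<'E'
from h import *
p=robot.camera_params("top")
f=lambda pts,z:plane(p,np.array(pts)/1.9+[110,130],z)
for n,base,leaf,pad in(("L",[(228,52),(226,287),(33,289)],[(50,221),(54,88)],[(144,112),(195,110),(193,224),(141,224)]),
 ("R",[(732,48),(779,275),(595,307),(549,72)],[(632,236),(604,100)],[(668,118),(716,111),(738,220),(688,227)])):
    b=f(base,.01);l=f(leaf,.072);q=f(pad,.01);d=b[0]-b[1];l2=l[1]-l[0]
    print(n,"base",b[:,:2].round(4).tolist(),"len",np.linalg.norm(d).round(4),np.linalg.norm(b[1]-b[2]).round(4),"yaw",np.degrees(np.arctan2(d[1],d[0])).round(2))
    print(" leaf",l[:,:2].round(4).tolist(),"yaw",np.degrees(np.arctan2(l2[1],l2[0])).round(2),"tip",(l[0]+.01*l2/np.linalg.norm(l2))[:2].round(4))
    c=q.mean(0);e=q[0]+q[1]-q[2]-q[3];ya=np.arctan2(e[1],e[0]);print(" pad c",c[:2].round(4),"yaw",np.degrees(ya).round(2))
    ya=np.arctan2(d[1],d[0]);Ri=np.array([[np.cos(ya),np.sin(ya)],[-np.sin(ya),np.cos(ya)]])
    print(" in st frame: tip",((l[0]-c)[:2]@Ri.T).round(4),"base",((b-c)[:,:2]@Ri.T).round(4).tolist())
e=f([(411,113),(436,112),(437,82),(412,82),(387,83),(456,82)],.02);print("ear",e[:,:2].round(4).tolist())
o=stat()
E
```

```text
L base [[0.6622, 0.1633], [0.4343, 0.1531], [0.4266, 0.3374]] len 0.2281 0.1845 yaw 2.56
 leaf [[0.4824, 0.3054], [0.6055, 0.3123]] yaw 3.22 tip [0.4924 0.306 ]
 pad c [0.547  0.2144] yaw 2.39
 in st frame: tip [-0.0604  0.0938] base [[0.1128, -0.0562], [-0.1153, -0.0562], [-0.1148, 0.1282]]
R base [[0.6803, -0.3301], [0.4568, -0.3678], [0.4239, -0.1899], [0.6494, -0.1476]] len 0.2266 0.1809 yaw 9.59
 leaf [[0.4818, -0.2116], [0.6053, -0.1883]] yaw 10.69 tip [ 0.4917 -0.2098]
 pad c [ 0.5581 -0.2957] yaw 9.26
 in st frame: tip [-0.0612  0.0956] base [[0.1148, -0.0543], [-0.1118, -0.0543], [-0.1147, 0.1266], [0.1147, 0.1308]]
ear [[0.6023, -0.0151], [0.6038, -0.0387], [0.6333, -0.0392], [0.6327, -0.0154], [0.6312, 0.0083], [0.6338, -0.0572]]
t 0.1 pos [0.2532 0.5707 0.2407] yaw toolx 156.06 tooly 66.06 tilt [-0.0011 -0.0016 -1.    ] F [0.2 0.5 0.5] g 0.087
```

```bash
python3 - <<'E'
from h import *
o=stat();print(totool(o,[.492,.306,.12]))
E
```

```text
t 0.1 pos [0.2532 0.5707 0.2407] yaw toolx 156.06 tooly 66.06 tilt [-0.0011 -0.0016 -1.    ] F [0.2 0.5 0.5] g 0.087
[-32.57 -14.49  12.09]
```

Call:
apply_moves([
  [-16.3,-7.25,4,0,0,0,0],
  [-16.3,-7.25,4,0,0,0,0],
  [-16.3,-7.25,4,0,0,0,0],
  [-16.3,-7.25,4,0,0,0,0],
  [-16.3,-7.25,4,0,0,0,0],
], newtons=40)

```text
time: 0.52
position: [0.3753, 0.4348, 0.1999]
tool_rot: [0.209, 0.978, -0.002, -0.0]
ft_force: [-0.0, -0.0, 0.3]
grip_width: 0.0618
```

Call:
apply_moves([
  [-16.3,-7.25,8,0,0,-26.5,0],
  [-16.3,-7.25,8,0,0,-26.5,0],
  [-16.3,-7.25,8,0,0,-26.5,0],
  [-16.3,-7.25,8,0,0,-26.5,0],
  [-16.3,-7.25,8,0,0,-26.5,0],
])

```text
time: 0.93
position: [0.4938, 0.3043, 0.1202]
tool_rot: [-0.024, 1.0, -0.0, -0.0]
ft_force: [-0.7, 0.4, -0.2]
grip_width: 0.0285
```

```bash
python3 - <<'E'
from h import *
p=robot.camera_params("wrist");o=stat();print(totool(o,[.492,.306,.12]));print(p["origin"],p["mtx"][0,0])
w=robot.camera("wrist");cv2.imwrite("pics/w1.png",w[:,:,::-1])
E
```

```text
t 0.93 pos [0.4938 0.3043 0.1202] yaw toolx -177.26 tooly 92.74 tilt [-7.e-04 -8.e-04 -1.e+00] F [-0.7  0.4 -0.2] g 0.0285
[0.17 0.18 0.02]
[0.41492372 0.30042271 0.26277943] 372.1121544407793
```

View pics/w1.png

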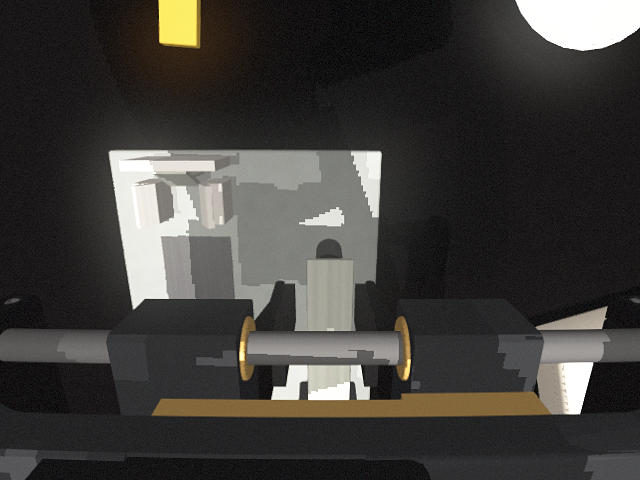

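The wrist view shows the left leaf centred between the closing fingers. Its free end is at (330,260). Next I lower to the leaf and press in steps.

Call:
apply_moves([
  [0.2,0.2,0,0,0,0,0],
  [0.2,0.2,1,0,0,0,0],
  [0.2,0.2,2.4,0,0,0,0],
  [0.2,0.2,2.4,0,0,0,0],
  [0.2,0.2,2.4,0,0,0,0],
])

```text
time: 1.4
position: [0.4889, 0.3092, 0.097]
tool_rot: [-0.023, 1.0, -0.0, -0.001]
ft_force: [0.6, 0.6, -0.1]
grip_width: 0.0009
```

Call:
apply_moves([
  [0,0,0.6,0,0,0,0],
  [0,0,1.0,0,0,0,0],
  [0,0,1.4,0,0,0,0],
  [0,0,1.4,0,0,0,0],
  [0,0,1.4,0,0,0,0],
])

```text
time: 1.82
position: [0.4907, 0.3087, 0.0838]
tool_rot: [-0.022, 1.0, 0.0, 0.0]
ft_force: [0.5, 0.9, 2.4]
grip_width: 0.0002
```

Call:
apply_moves([
  [0,0,0.3,0,0,0,0],
  [0,0,0.6,0,0,0,0],
  [0,0,0.8,0,0,0,0],
  [0,0,0.8,0,0,0,0],
  [0,0,0.8,0,0,0,0],
])

```text
time: 2.23
position: [0.4913, 0.3086, 0.0758]
tool_rot: [-0.022, 1.0, 0.0, 0.001]
ft_force: [0.6, 2.2, 3.1]
grip_width: 0.0002
```

Call:
apply_moves([
  [0,0,0.15,0,0,0,0],
  [0,0,0.3,0,0,0,0],
  [0,0,0.3,0,0,0,0],
  [0,0,0.3,0,0,0,0],
])

```text
time: 2.57
position: [0.4916, 0.3086, 0.0733]
tool_rot: [-0.022, 1.0, 0.0, 0.001]
ft_force: [1.5, 1.7, 7.1]
grip_width: 0.0006
```

Call:
apply_moves([
  [0,0,0.1,0,0,0,0],
  [0,0,0.2,0,0,0,0],
  [0,0,0.2,0,0,0,0],
  [0,0,0.2,0,0,0,0],
])

```text
time: 2.9
position: [0.4918, 0.3087, 0.0723]
tool_rot: [-0.022, 1.0, 0.0, 0.002]
ft_force: [0.0, 1.7, 13.5]
grip_width: 0.0001
```

Left leaf: about 2.4 N half-way, 3.1 N at 15 mm, then a steep rise at the stop, so it's tired. Now I let it go and move to the right leaf.

Call:
apply_moves([
  [0,0,-3,0,0,0,0],
  [0,0,-6,0,0,0,0],
  [0.2,-4,-6,0,0,0,0],
  [0.4,-8,-6,0,0,0,0],
  [0.5,-12,-6,0,0,0,0],
])

```text
time: 3.32
position: [0.4892, 0.1872, 0.1304]
tool_rot: [-0.024, 1.0, -0.0, -0.001]
ft_force: [0.6, 0.2, -0.8]
grip_width: 0.0003
```

Call:
apply_moves([
  [0.9,-20,0,0,0,0,0],
  [0.9,-20,0,0,0,0,0],
  [0.9,-20,0,0,0,0,0],
  [0.9,-20,0,0,0,0,0],
  [0.9,-20,0,0,0,0,0],
])

```text
time: 3.73
position: [0.489, -0.0145, 0.1298]
tool_rot: [-0.022, 1.0, 0.0, -0.002]
ft_force: [0.1, -0.3, 0.2]
grip_width: 0.0003
```

Call:
apply_moves([
  [0.9,-19.8,0,0,0,-7.5,0],
  [0.9,-19.8,0,0,0,-7.5,0],
  [0.9,-19.8,0,0,0,-7.5,0],
  [0.9,-19.8,0,0,0,-7.5,0],
  [0.9,-19.8,0,0,0,-7.5,0],
])

```text
time: 4.15
position: [0.489, -0.2123, 0.1297]
tool_rot: [-0.087, 0.996, 0.001, -0.002]
ft_force: [1.0, 0.3, 0.1]
grip_width: 0.0007
```

```bash
python3 - <<'E'
from h import *
p=robot.camera_params("wrist");o=stat();print(totool(o,[.492,-.21,.097]))
w=robot.camera("wrist");cv2.imwrite("pics/w2.png",w[:,:,::-1])
print(stat()["position"])
E
```

```text
t 4.15 pos [ 0.489  -0.2123  0.1297] yaw toolx -169.99 tooly 100.01 tilt [-0.0032  0.0014 -1.    ] F [1.  0.3 0.1] g 0.0007
[-0.34  0.16  3.27]
t 4.2 pos [ 0.4913 -0.2198  0.1302] yaw toolx -170.16 tooly 99.84 tilt [ 0.002  -0.0059 -1.    ] F [ 2.1 -4.9  0.1] g 0.0003
[ 0.49127643 -0.21980665  0.1301543 ]
```

View pics/w2.png

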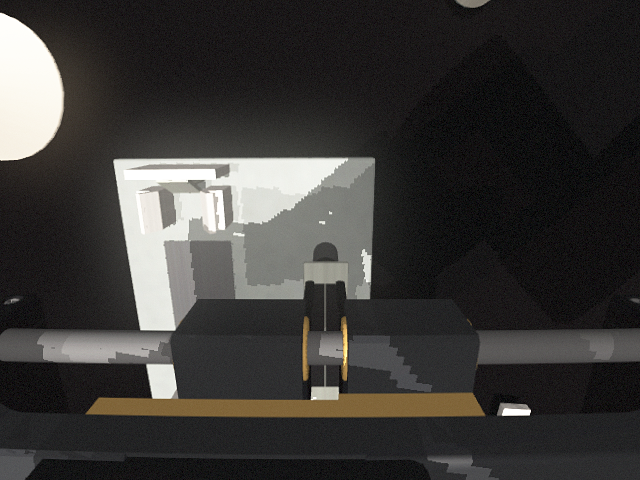

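The right leaf is centred in the wrist view, with its end at (326,262). The arm was still swinging, so I'll settle and then read the pose.

Call:
apply_moves([
  [0,0,2,0,0,0,0],
  [0,0,3,0,0,0,0],
  [0,0,3,0,0,0,0],
  [0,0,3,0,0,0,0],
])

```text
time: 4.53
position: [0.4893, -0.2086, 0.0994]
tool_rot: [-0.088, 0.996, 0.001, -0.002]
ft_force: [-0.1, -0.5, -0.2]
grip_width: 0.0004
```

```bash
python3 - <<'E'
from h import *
o=stat();print(totool(o,[.492,-.21,.082]))
E
```

```text
t 4.53 pos [ 0.4893 -0.2086  0.0994] yaw toolx -169.89 tooly 100.11 tilt [-0.004   0.0027 -1.    ] F [-0.1 -0.5 -0.2] g 0.0004
[-0.25 -0.19  1.74]
```

Call:
apply_moves([
  [-0.3,-0.1,0.5,0,0,0,0],
  [-0.3,-0.1,1,0,0,0,0],
  [-0.3,-0.1,1.7,0,0,0,0],
  [-0.3,-0.1,1.7,0,0,0,0],
  [-0.3,-0.1,1.7,0,0,0,0],
])

```text
time: 4.95
position: [0.4952, -0.2104, 0.0842]
tool_rot: [-0.088, 0.996, -0.0, 0.001]
ft_force: [0.8, 2.1, 7.0]
grip_width: 0.0007
```

Call:
apply_moves([
  [0,0,0.3,0,0,0,0],
  [0,0,0.6,0,0,0,0],
  [0,0,0.7,0,0,0,0],
  [0,0,0.7,0,0,0,0],
])

```text
time: 5.28
position: [0.4955, -0.2105, 0.078]
tool_rot: [-0.088, 0.996, -0.001, 0.002]
ft_force: [0.6, 3.3, 11.8]
grip_width: 0.0004
```

Call:
apply_moves([
  [0,0,0.1,0,0,0,0],
  [0,0,0.2,0,0,0,0],
  [0,0,0.3,0,0,0,0],
  [0,0,0.3,0,0,0,0],
])

```text
time: 5.62
position: [0.4958, -0.2105, 0.0754]
tool_rot: [-0.088, 0.996, -0.001, 0.002]
ft_force: [1.0, 3.4, 13.9]
grip_width: 0.0007
```

Call:
apply_moves([
  [0,0,0.1,0,0,0,0],
  [0,0,0.2,0,0,0,0],
  [0,0,0.3,0,0,0,0],
  [0,0,0.3,0,0,0,0],
])

```text
time: 5.95
position: [0.4961, -0.2105, 0.0738]
tool_rot: [-0.088, 0.996, -0.001, 0.003]
ft_force: [-0.5, 4.0, 23.9]
grip_width: 0.0007
```

Call:
apply_moves([
  [0,0,0.1,0,0,0,0],
  [0,0,0.2,0,0,0,0],
  [0,0,0.2,0,0,0,0],
  [0,0,0.2,0,0,0,0],
])

```text
time: 6.28
position: [0.4961, -0.2105, 0.0731]
tool_rot: [-0.088, 0.996, -0.001, 0.003]
ft_force: [-2.3, 4.9, 32.3]
grip_width: 0.0003
```

Right leaf: 7 N near half-way and 13.9 N just short of the stop, then a hard rise to 32 N. The right-hand station has the stiffer leaf. Now to the ear.

Call:
apply_moves([
  [0,0,-4,0,0,0,0],
  [0,0,-7,0,0,0,0.3],
  [-1,4,-7,0,0,0,0.5],
  [-2.5,7.5,-7,0,0,0,0.5],
  [-3.5,9,-7,0,0,0,0.5],
])

```text
time: 6.7
position: [0.5114, -0.1122, 0.1391]
tool_rot: [-0.088, 0.996, 0.001, -0.001]
ft_force: [-0.6, 1.0, 0.5]
grip_width: 0.0196
```

Call:
apply_moves([
  [-1.8,3.5,0,0,0,5,0.5],
  [-3.2,6.5,0,0,0,8,0.5],
  [-4,8.4,0,0,0,8,0.5],
  [-4,8.4,0,0,0,8,0.5],
  [-4,8.4,0,0,0,8,0.5],
])

```text
time: 7.12
position: [0.5371, -0.025, 0.1383]
tool_rot: [-0.02, 1.0, -0.0, -0.0]
ft_force: [0.8, -0.7, -0.4]
grip_width: 0.0427
```

Call:
apply_moves([
  [0,0,0,0,0,0,0.5],
  [0,0,0,0,0,0,0.5],
])

```text
time: 7.28
position: [0.5371, -0.0273, 0.1384]
tool_rot: [-0.017, 1.0, -0.0, -0.0]
ft_force: [-0.3, 0.5, -0.5]
grip_width: 0.0436
```

```bash
python3 - <<'E'
from h import *
p=robot.camera_params("wrist");o=stat()
w=robot.camera("wrist")[:,:,::-1].copy();cv2.imwrite("pics/w3.png",w)
import json;json.dump({k:np.array(v).tolist() for k,v in p.items()},open("w3.json","w"))
E
```

```text
t 7.28 pos [ 0.5371 -0.0273  0.1384] yaw toolx -178.0 tooly 92.0 tilt [-3.e-04 -3.e-04 -1.e+00] F [-0.3  0.5 -0.5] g 0.0436
```

View pics/w3.png

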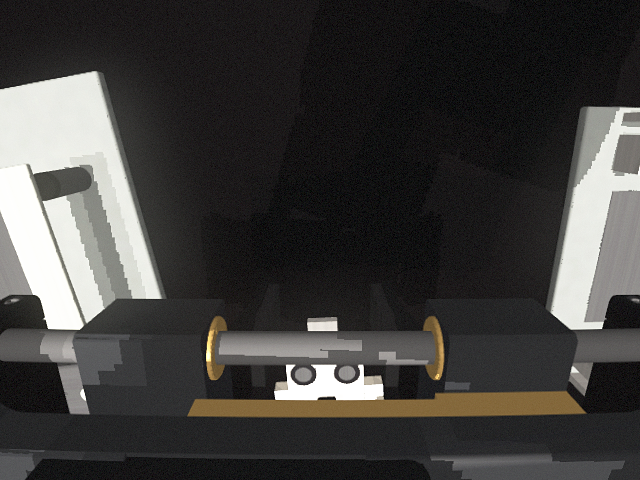

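The wrist view shows the ear's front edge at (308–337,319) and the recesses at (303,374) and (346,373). The finger bar hides the rest.

```bash
python3 - <<'E'
from h import *;import json
p=json.load(open("w3.json"))
X=plane(p,[(307.5,320),(337,318.5),(303,374),(346.5,373)],.02);print(X[:,:2].round(4).tolist())
t=robot.camera_params("top");T=plane(t,np.array([(401,65),(438,63)])/1.9+[110,130],.02);print("top recess",T[:,:2].round(4).tolist())
for A in(X[2:],T):
    d=A[0]-A[1]; print(np.degrees(np.arctan2(d[1],d[0])).round(2),A.mean(0)[:2].round(4))
E
```

```text
Traceback (most recent call last):
  File "h.py", line 10, in plane
    d=ray(p,uv);o=np.array(p["origin"])
  File "h.py", line 6, in ray
    n=cv2.undistortPoints(uv,p["mtx"],p["D"]).reshape(-1,2)
      ~~~~~~~~~~~~~~~~~~~^^^^^^^^^^^^^^^^^^^^
cv2.error: OpenCV(4.12.0) :-1: error: (-5:Bad argument) in function 'undistortPoints'
> Overload resolution failed:
>  - cameraMatrix is not a numpy array, neither a scalar
>  - Expected Ptr<cv::UMat> for argument 'cameraMatrix'
```

```bash
python3 - <<'E'
from h import *;import json
p={k:np.array(v) for k,v in json.load(open("w3.json")).items()}
X=plane(p,[(307.5,320),(337,318.5),(303,374),(346.5,373)],.02);print(X[:,:2].round(4).tolist())
t=robot.camera_params("top");T=plane(t,np.array([(401,65),(438,63)])/1.9+[110,130],.02);print("top recess",T[:,:2].round(4).tolist())
for A in(X[2:],T):
    d=A[0]-A[1]; print(np.degrees(np.arctan2(d[1],d[0])).round(2),A.mean(0)[:2].round(4))
E
```

```text
[[0.6026, -0.0388], [0.6005, -0.0157], [0.6528, -0.0415], [0.6506, -0.0056]]
top recess [[0.6494, -0.0046], [0.6522, -0.0399]]
-86.47 [ 0.6517 -0.0236]
94.68 [ 0.6508 -0.0222]
```

Call:
apply_moves([
  [-3.5,-0.1,1,0,0,-2.2,0.5],
  [-7.6,-0.15,3,0,0,-2.2,0.5],
  [-7.6,-0.15,6,0,0,-2.2,0.5],
  [-7.6,-0.15,8,0,0,-2.2,0.5],
  [-7.6,-0.15,8,0,0,-2.2,0.5],
])

```text
time: 7.75
position: [0.6105, -0.0257, 0.0541]
tool_rot: [-0.036, 0.999, 0.001, -0.004]
ft_force: [-1.3, -0.4, 0.2]
grip_width: 0.0433
```

```bash
python3 - <<'E'
from h import *
o=stat();print(totool(o,[.614,-.0262,.023]))
E
```

```text
t 7.75 pos [ 0.6105 -0.0257  0.0541] yaw toolx -175.84 tooly 94.15 tilt [-0.0086  0.0018 -1.    ] F [-1.3 -0.4  0.2] g 0.0433
[-0.37 -0.08  3.11]
```

Call:
apply_moves([
  [-0.2,-0.05,1.5,0,0,0,0.5],
  [-0.2,-0.05,3.1,0,0,0,0.5],
  [-0.2,-0.05,3.1,0,0,0,0.5],
  [-0.2,-0.05,3.1,0,0,0,0.4],
  [-0.2,-0.05,3.1,0,0,0,0],
], newtons=40)

```text
time: 8.17
position: [0.6158, -0.026, 0.0289]
tool_rot: [-0.037, 0.999, -0.0, 0.001]
ft_force: [-0.0, -0.1, -0.1]
grip_width: 0.0364
```

Call:
apply_moves([
  [0,0,0,0,0,0,0],
  [0,0,0,0,0,0,0],
  [0,0,0,0,0,0,0],
  [0,0,0,0,0,0,0],
])

```text
time: 8.5
position: [0.616, -0.0255, 0.0285]
tool_rot: [-0.037, 0.999, -0.0, 0.001]
ft_force: [-0.6, -1.5, 2.7]
grip_width: 0.0234
```

```bash
python3 - <<'E'
from h import *
o=stat()
E
```

```text
t 8.5 pos [ 0.616  -0.0255  0.0285] yaw toolx -175.73 tooly 94.27 tilt [ 1.8e-03 -6.0e-04 -1.0e+00] F [-0.6 -1.5  2.7] g 0.0234
```

Gripped: the width is 23.4 mm. Now I draw it out along tool x.

Call:
apply_moves([
  [1,0,0,0,0,0,0],
  [2.5,0,0,0,0,0,0],
  [4.5,0,0,0,0,0,0],
  [6.5,0,0,0,0,0,0],
  [8,0,0,0,0,0,0],
], newtons=50)

```text
time: 8.92
position: [0.5345, -0.0311, 0.0278]
tool_rot: [-0.037, 0.999, 0.0, 0.0]
ft_force: [0.7, 0.4, -0.3]
grip_width: 0.0233
```

Call:
apply_moves([
  [1.5,0,0,0,0,0,0],
  [3.5,0,0,0,0,0,0],
  [5.5,0,0,0,0,0,0],
  [7.5,0,0,0,0,0,0],
  [8,0,0,0,0,0,0],
])

```text
time: 9.33
position: [0.451, -0.0361, 0.0274]
tool_rot: [-0.037, 0.999, 0.001, -0.004]
ft_force: [-0.6, 0.7, -2.0]
grip_width: 0.0236
```

```bash
python3 - <<'E'
from h import *
o=stat();cv2.imwrite("pics/t2.png",cv2.resize(robot.camera("scene")[150:460,100:520,::-1],None,fx=1.9,fy=1.9))
E
```

```text
t 9.33 pos [ 0.451  -0.0361  0.0274] yaw toolx -175.76 tooly 94.24 tilt [-0.0075  0.0024 -1.    ] F [-0.6  0.7 -2. ] g 0.0236
```

View pics/t2.png

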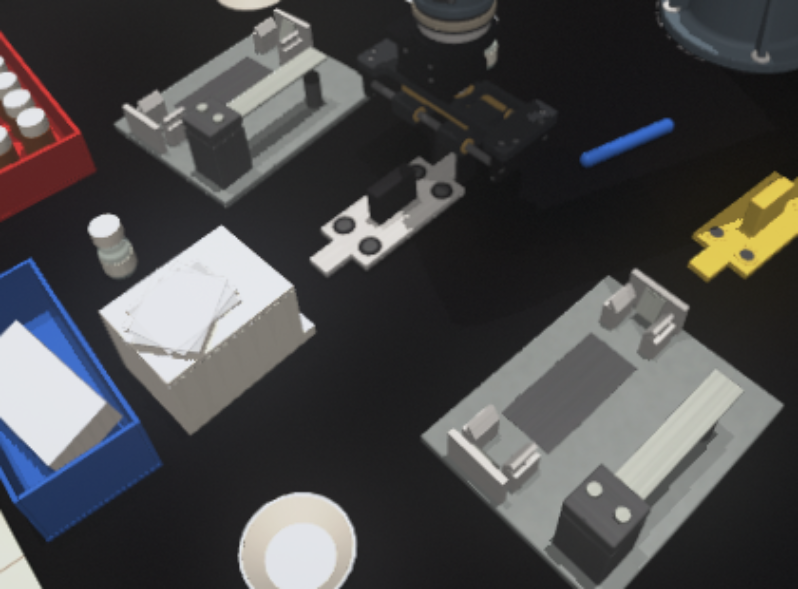

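The carrier is clear of the store and level, still held. The handle is free, and the vial and dish are untouched. Now I lower it and let go.

Call:
apply_moves([
  [0,0,0.2,0,0,0,0],
  [0,0,0.4,0,0,0,0],
  [0,0,0.6,0,0,0,0],
  [0,0,0.7,0,0,0,0],
  [0,0,0.7,0,0,0,0],
])

```text
time: 9.8
position: [0.4566, -0.0373, 0.0202]
tool_rot: [-0.037, 0.999, -0.0, 0.0]
ft_force: [0.4, -0.1, -2.9]
grip_width: 0.0231
```

```bash
python3 - <<'E'
from h import *
o=stat()
E
```

```text
t 9.8 pos [ 0.4566 -0.0373  0.0202] yaw toolx -175.72 tooly 94.28 tilt [ 5.e-04 -2.e-04 -1.e+00] F [ 0.4 -0.1 -2.9] g 0.0231
```

Call:
apply_moves([
  [0,0,0.05,0,0,0,0],
  [0,0,0.05,0,0,0,0],
  [0,0,0.05,0,0,0,0.35],
  [0,0,0.05,0,0,0,0.45],
  [0,0,0.05,0,0,0,0.45],
], newtons=3)

```text
time: 10.22
position: [0.456, -0.0372, 0.0202]
tool_rot: [-0.037, 0.999, -0.0, 0.0]
ft_force: [-0.7, -0.6, -0.7]
grip_width: 0.0356
```

Call:
apply_moves([
  [0,0,-1,0,0,0,0.45],
  [0,0,-4,0,0,0,0.45],
  [0,0,-8.5,0,0,0,0.45],
  [-2,0,-10,0,0,0,0.45],
  [-4,0,-10,0,0,0,0.45],
])

```text
time: 10.63
position: [0.4974, -0.0346, 0.125]
tool_rot: [-0.037, 0.999, -0.001, 0.003]
ft_force: [1.8, -0.9, -0.6]
grip_width: 0.0394
```

Call:
apply_moves([
  [0,0,0,0,0,0,0.45],
  [0,0,0,0,0,0,0.45],
])

```text
time: 10.8
position: [0.4964, -0.0343, 0.1211]
tool_rot: [-0.037, 0.999, -0.0, 0.001]
ft_force: [-0.4, 1.0, -0.8]
grip_width: 0.0391
```

```bash
python3 - <<'E'
from h import *
p=robot.camera_params("wrist");o=stat();w=robot.camera("wrist")[:,:,::-1];s=robot.camera("scene")[:,:,::-1]
M=R.from_quat(p["rotation"]).as_matrix();print("cam off tool",totool(o,p["origin"]))
cv2.imwrite("pics/w4.png",np.hstack([w[200:480,100:500],s[180:460,180:580]]))
import json;json.dump({k:np.array(v).tolist() for k,v in p.items()},open("w4.json","w"))
E
```

```text
t 10.8 pos [ 0.4964 -0.0343  0.1211] yaw toolx -175.7 tooly 94.3 tilt [ 1.9e-03 -7.0e-04 -1.0e+00] F [-0.4  1.  -0.8] g 0.0391
cam off tool [  7.9   -0.02 -14.26]
```

View pics/w4.png

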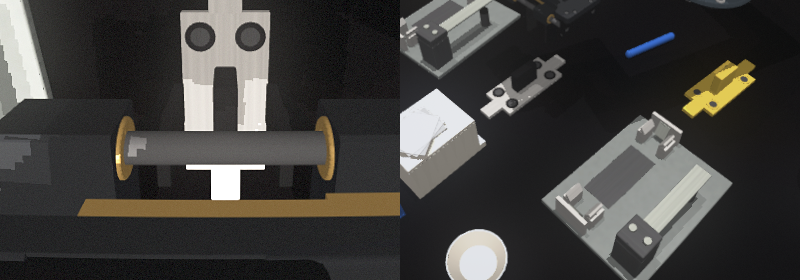

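The carrier lies flat on the bench, released. Its recesses are at wrist (300,237) and (350,237), the plate's near edge is at row 212, and the far edge is at row 369. It lines up with the tool.

```bash
python3 - <<'E'
from h import *;import json
p={k:np.array(v) for k,v in json.load(open("w4.json")).items()}
X=plane(p,[(281,212),(370,212),(286,369),(365,369),(300,237),(350,237)],.008);print(X[:,:2].round(4).tolist())
H=plane(p,[(316,268),(337,268)],.048);print("handle near end top",H[:,:2].round(4).tolist())
c=X[:4].mean(0);d=X[2]+X[3]-X[0]-X[1];print("centre",c,"yaw",np.degrees(np.arctan2(d[1],d[0])),"len",np.linalg.norm(d)/2)
e=X[4]-X[5];print("yaw recess",np.degrees(np.arctan2(e[1],e[0]))+90)
o=stat();print(totool(o,[c[0],c[1],.031]))
E
```

```text
[[0.4763, -0.0669], [0.4717, -0.0046], [0.6053, -0.0579], [0.6006, 0.0057], [0.4936, -0.0526], [0.491, -0.0169]]
handle near end top [[0.5009, -0.0397], [0.5, -0.0267]]
centre [ 0.53848884 -0.03091395  0.008     ] yaw 4.2824953282197065 len 0.12931415915782327
yaw recess 4.25779477255098
t 10.9 pos [ 0.4939 -0.0338  0.1198] yaw toolx -175.73 tooly 94.27 tilt [-2.9e-03  8.0e-04 -1.0e+00] F [-0.1 -0.7  0.1] g 0.0389
[-4.49 -0.05  8.87]
```

Call:
apply_moves([
  [-2.5,0,0,0,0,0,0.45],
  [-4.2,0,1,0,0,0,0.45],
  [-4.2,0,3,0,0,0,0.45],
  [-4.2,0,4,0,0,0,0.45],
  [-4.2,0,4,0,0,0,0.45],
])

```text
time: 11.32
position: [0.5338, -0.0304, 0.0772]
tool_rot: [-0.037, 0.999, 0.001, -0.004]
ft_force: [-0.0, 0.7, -0.5]
grip_width: 0.0393
```

Call:
apply_moves([
  [0,0,2,0,0,0,0.45],
  [0,0,4,0,0,0,0.45],
  [0,0,4.9,0,0,0,0.45],
  [0,0,4.9,0,0,0,0.45],
  [0,0,4.9,0,0,0,0.45],
])

```text
time: 11.73
position: [0.5366, -0.031, 0.031]
tool_rot: [-0.037, 0.999, 0.0, -0.001]
ft_force: [0.4, 0.7, 0.4]
grip_width: 0.039
```

```bash
python3 - <<'E'
from h import *
o=stat();print(totool(o,[.5385,-.0309,.031]))
E
```

```text
t 11.73 pos [ 0.5366 -0.031   0.031 ] yaw toolx -175.75 tooly 94.25 tilt [-2.e-03  5.e-04 -1.e+00] F [0.4 0.7 0.4] g 0.039
[-0.19 -0.   -0.  ]
```

Call:
apply_moves([
  [-0.1,0,0,0,0,0,0.1],
  [-0.1,0,0,0,0,0,0.1],
  [-0.1,0,0,0,0,0,0.1],
  [-0.1,0,0,0,0,0,0.1],
  [-0.1,0,0,0,0,0,0.1],
], newtons=50)

```text
time: 12.15
position: [0.5389, -0.0311, 0.0317]
tool_rot: [-0.037, 0.999, -0.0, 0.0]
ft_force: [-0.7, -0.4, 2.7]
grip_width: 0.0157
```

```bash
python3 - <<'E'
from h import *
stat()
im=cv2.imread("pics/top0.png")
cv2.imwrite("pics/c2.png",cv2.resize(im[140:300,385:535],None,fx=5,fy=3.75 if 0 else 3.75,interpolation=cv2.INTER_CUBIC) if 0 else np.hstack([cv2.resize(im[145:190,445:505],None,fx=6.6,fy=6.6,interpolation=cv2.INTER_CUBIC),cv2.resize(im[243:288,460:520],None,fx=6.6,fy=6.6,interpolation=cv2.INTER_CUBIC)]))
E
```

```text
t 12.15 pos [ 0.5389 -0.0311  0.0317] yaw toolx -175.73 tooly 94.27 tilt [ 1.e-03 -2.e-04 -1.e+00] F [-0.7 -0.4  2.7] g 0.0157
```

View pics/c2.png

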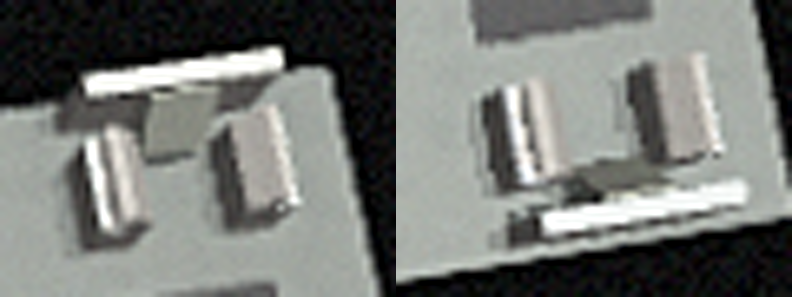

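```bash
python3 - <<'E'
from h import *
p=robot.camera_params("top")
F=lambda a:(np.array(a,float)+.5)/6.6-.5+[445,145]
N=lambda a:(np.array(a,float)-[396,0]+.5)/6.6-.5+[460,243]
f=plane(p,F([(82,75),(282,46),(86,97),(284,70)]),.046);n=plane(p,N([(545,238),(747,208),(540,212),(745,183)]),.046)
d=f.mean(0)-n.mean(0);print("mid",((f+n).mean(0)/2)[:2].round(4),"len",np.linalg.norm(d).round(4),"yaw",np.degrees(np.arctan2(d[1],d[0])).round(2))
for s in(f,n):
    e=s[0]+s[2]-s[1]-s[3];print("strip yaw",np.degrees(np.arctan2(e[1],e[0])).round(2)-90,"w",np.linalg.norm(e)/2, s.mean(0)[:2].round(4))
# prongs: top-centre slot by inner/outer corner pairs at z=.034
pf=plane(p,F([(108,125),(268,105),(145,230),(298,205)]),.034);pn=plane(p,N([(535,80),(695,55),(560,178),(718,152)]),.034)
print("slot far",pf.mean(0)[:2].round(4),"near",pn.mean(0)[:2].round(4));d=pf.mean(0)-pn.mean(0);print("yaw",np.degrees(np.arctan2(d[1],d[0])),"mid",(pf.mean(0)+pn.mean(0))[:2]/2,"len",np.linalg.norm(d))
E
```

```text
mid [ 0.5592 -0.2947] len 0.2167 yaw 10.02
strip yaw 10.280000000000001 w 0.05687460960827681 [ 0.6659 -0.2758]
strip yaw 8.86 w 0.05618793532292876 [ 0.4525 -0.3135]
slot far [ 0.6431 -0.2841] near [ 0.479  -0.3133]
yaw 10.089804891992697 mid [ 0.56105287 -0.29872042] len 0.1666802035572351
```

The end walls give the right station's origin as (0.559, −0.295) at yaw 10°. The leaf tip and the pad agree within about 1 mm. The handle is gripped (15.7 mm), so I lift over the leaf block.

Call:
apply_moves([
  [0,0,-2,0,0,0,0.1],
  [0,0,-5,0,0,0,0.1],
  [0,0,-9,0,0,0,0.1],
  [0,0,-13,0,0,0,0.1],
  [0,-1,-13,0,0,0,0.1],
])

```text
time: 12.57
position: [0.5431, -0.0408, 0.1679]
tool_rot: [-0.038, 0.999, -0.002, 0.006]
ft_force: [1.4, -0.2, -2.4]
grip_width: 0.0156
```

Call:
apply_moves([
  [0,-2,0,0,0,0,0.1],
  [0,-5,0,0,0,0,0.1],
  [0,-8,0,0,0,0,0.1],
  [0,-11,0,0,0,0,0.1],
  [0,-14,0,0,0,0,0.1],
])

```text
time: 12.98
position: [0.5491, -0.1817, 0.1605]
tool_rot: [-0.037, 0.999, 0.0, -0.001]
ft_force: [0.6, 0.3, -1.6]
grip_width: 0.0157
```

Call:
apply_moves([
  [0,-3,0,0,0,-3,0.1],
  [0,-6,0,0,0,-5.7,0.1],
  [0,-9,0,0,0,-5.7,0.1],
  [0,-11,0,0,0,-5.7,0.1],
  [0,-11.5,0,0,0,-5.7,0.1],
])

```text
time: 13.4
position: [0.5583, -0.2996, 0.1604]
tool_rot: [-0.085, 0.996, -0.001, 0.0]
ft_force: [0.0, -0.5, -1.9]
grip_width: 0.0155
```

Call:
apply_moves([
  [0,0,0,0,0,0,0.1],
  [0,0,0,0,0,0,0.1],
  [0,0,0,0,0,0,0.1],
  [0,0,0,0,0,0,0.1],
])

```text
time: 13.73
position: [0.558, -0.2934, 0.1608]
tool_rot: [-0.088, 0.996, 0.001, -0.001]
ft_force: [-0.4, -0.3, -3.0]
grip_width: 0.0157
```

```bash
python3 - <<'E'
from h import *
o=stat();print(totool(o,[.559,-.295,.09]))
p=robot.camera_params("wrist");w=robot.camera("wrist")[:,:,::-1];s=robot.camera("scene")[:,:,::-1]
import json;json.dump({k:np.array(v).tolist() for k,v in p.items()},open("w5.json","w"))
cv2.imwrite("pics/w5.png",np.hstack([w[0:480,100:540],cv2.resize(s[100:340,140:320],(360,480))]));stat()
E
```

```text
t 13.73 pos [ 0.558  -0.2934  0.1608] yaw toolx -169.94 tooly 100.06 tilt [-0.0011  0.0012 -1.    ] F [-0.4 -0.3 -3. ] g 0.0157
[-0.08 -0.18  7.08]
t 13.83 pos [ 0.5583 -0.2939  0.1611] yaw toolx -169.95 tooly 100.05 tilt [-4.e-04  5.e-04 -1.e+00] F [ 0.5  0.1 -2. ] g 0.016
```

View pics/w5.png

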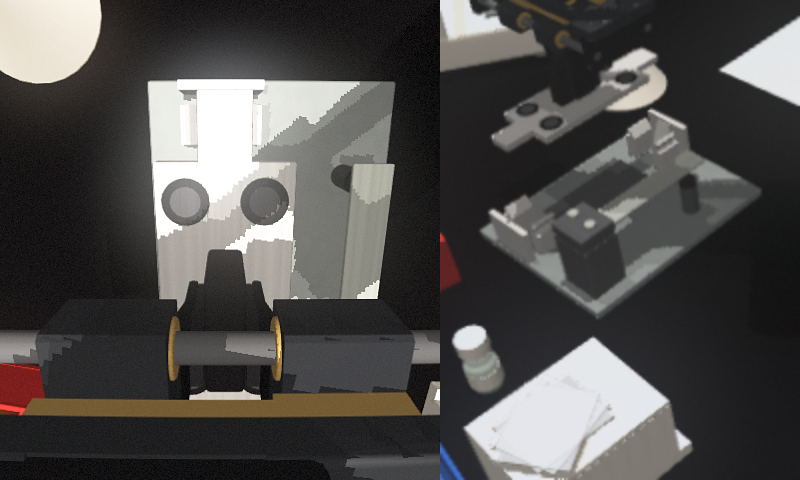

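The carrier hovers over the right bracket. In the wrist view the near wall is at columns 278–365 and the ear is at about 297–352. I cross-check the wall position.

```bash
python3 - <<'E'
from h import *;import json
p={k:np.array(v) for k,v in json.load(open("w5.json")).items()}
W=plane(p,[(278,85),(365,85)],.046);print("wall",W[:,:2].round(4).tolist(),W.mean(0)[:2])
B=plane(p,[(248,81),(495,83)],.01);print("base",B[:,:2].round(4).tolist())
E=plane(p,[(285,201),(364.5,201)],.138);print("recess mid",E.mean(0)[:2])
print("line axis at wall pred:",np.array([.559,-.295])-.1085*np.array([np.cos(.1745),np.sin(.1745)]))
o=stat();yx=np.radians(10.05);c=np.array([np.cos(yx),np.sin(yx)]);n=np.array([-c[1],c[0]])
q=o["position"][:2]
for nm,v in(("wall",W.mean(0)[:2]),("recess",E.mean(0)[:2])):print(nm,"along",(v-q)@c,"across",(v-q)@n)
E
```

```text
wall [[0.4586, -0.3417], [0.4488, -0.2864]] [ 0.45371976 -0.3140837 ]
base [[0.4565, -0.3687], [0.4255, -0.1888]]
recess mid [ 0.51107126 -0.30198244]
line axis at wall pred: [ 0.45214774 -0.31383731]
t 13.83 pos [ 0.5583 -0.2939  0.1611] yaw toolx -169.95 tooly 100.05 tilt [-4.e-04  5.e-04 -1.e+00] F [ 0.5  0.1 -2. ] g 0.016
wall along -0.10651358249329877 across -0.001638623785564274
recess along -0.04793033519620734 across 0.0002686850454295784
```

Call:
apply_moves([
  [-0.1,-0.15,2.5,0,0,0,0.1],
  [-0.1,-0.15,5,0,0,0,0.1],
  [-0.1,-0.15,7.5,0,0,0,0.1],
  [-0.1,-0.15,8,0,0,0,0.1],
  [-0.1,-0.15,8,0,0,0,0.1],
])

```text
time: 14.25
position: [0.5583, -0.295, 0.0792]
tool_rot: [-0.087, 0.996, 0.002, -0.002]
ft_force: [-0.3, -0.6, -1.1]
grip_width: 0.0152
```

Call:
apply_moves([
  [0,0,0.3,0,0,0,0.1],
  [0,0,0.6,0,0,0,0.1],
  [0,0,0.9,0,0,0,0.1],
  [0,0,1.2,0,0,0,0.1],
  [0,0,1.2,0,0,0,0.1],
])

```text
time: 14.67
position: [0.5595, -0.2966, 0.0692]
tool_rot: [-0.087, 0.996, -0.0, 0.0]
ft_force: [-0.0, 0.1, -0.9]
grip_width: 0.0157
```

```bash
python3 - <<'E'
from h import *
o=stat();print(totool(o,[.559,-.295,.041]))
E
```

```text
t 14.67 pos [ 0.5595 -0.2966  0.0692] yaw toolx -170.04 tooly 99.96 tilt [ 2.e-04 -1.e-04 -1.e+00] F [-0.   0.1 -0.9] g 0.0157
[0.02 0.17 2.82]
```

Call:
apply_moves([
  [0,0,0.2,0,0,0,0.1],
  [0,0,0.4,0,0,0,0.1],
  [0,0,0.6,0,0,0,0.1],
  [0,0,0.6,0,0,0,0.1],
])

```text
time: 15.0
position: [0.5593, -0.2965, 0.0626]
tool_rot: [-0.087, 0.996, 0.0, -0.0]
ft_force: [0.5, 0.5, -1.2]
grip_width: 0.0157
```

Call:
apply_moves([
  [0,0,0.2,0,0,0,0.1],
  [0,0,0.4,0,0,0,0.1],
  [0,0,0.6,0,0,0,0.1],
  [0,0,0.6,0,0,0,0.1],
])

```text
time: 15.33
position: [0.5598, -0.2968, 0.057]
tool_rot: [-0.087, 0.996, -0.0, 0.0]
ft_force: [0.4, 0.3, -0.5]
grip_width: 0.0155
```

```bash
python3 - <<'E'
from h import *
o=stat();print(o["moment"])
E
```

```text
t 15.33 pos [ 0.5598 -0.2968  0.057 ] yaw toolx -170.04 tooly 99.96 tilt [ 5.e-04 -3.e-04 -1.e+00] F [ 0.4  0.3 -0.5] g 0.0155
[ 0.04389235 -0.11251166  0.05167047]
```

The ears are in the slots without side load. Now I press past the clips.

Call:
apply_moves([
  [0,0,0.2,0,0,0,0.1],
  [0,0,0.4,0,0,0,0.1],
  [0,0,0.6,0,0,0,0.1],
  [0,0,0.6,0,0,0,0.1],
], newtons=60)

```text
time: 15.67
position: [0.5603, -0.2974, 0.0524]
tool_rot: [-0.087, 0.996, -0.001, 0.001]
ft_force: [-1.4, -1.2, 3.5]
grip_width: 0.0153
```

Call:
apply_moves([
  [0,0,0.2,0,0,0,0.1],
  [0,0,0.4,0,0,0,0.1],
  [0,0,0.6,0,0,0,0.1],
  [0,0,0.6,0,0,0,0.1],
])

```text
time: 16.0
position: [0.5599, -0.2972, 0.0452]
tool_rot: [-0.087, 0.996, -0.001, 0.0]
ft_force: [0.5, -0.6, 2.6]
grip_width: 0.0155
```

```bash
python3 - <<'E'
from h import *
o=stat();print(o["moment"])
E
```

```text
t 16.0 pos [ 0.5599 -0.2972  0.0452] yaw toolx -170.03 tooly 99.97 tilt [ 0.001  -0.0012 -1.    ] F [ 0.5 -0.6  2.6] g 0.0155
[-0.11432012  0.01130485 -0.01287693]
```

Call:
apply_moves([
  [0,0,0.2,0,0,0,0.1],
  [0,0,0.4,0,0,0,0.1],
  [0,0,0.5,0,0,0,0.1],
  [0,0,0.5,0,0,0,0.1],
])

```text
time: 16.33
position: [0.5591, -0.2963, 0.0417]
tool_rot: [-0.087, 0.996, 0.0, -0.0]
ft_force: [-3.3, 1.3, 14.0]
grip_width: 0.0158
```

Call:
apply_moves([
  [0,0,0.1,0,0,0,0.1],
  [0,0,0.2,0,0,0,0.1],
  [0,0,0.2,0,0,0,0.1],
])

```text
time: 16.58
position: [0.5591, -0.2963, 0.0416]
tool_rot: [-0.087, 0.996, 0.0, -0.0]
ft_force: [-6.7, 3.7, 24.8]
grip_width: 0.0152
```

```bash
python3 - <<'E'
from h import *
o=stat();print(o["moment"])
E
```

```text
t 16.58 pos [ 0.5591 -0.2963  0.0416] yaw toolx -170.02 tooly 99.98 tilt [-8.e-04  2.e-04 -1.e+00] F [-6.7  3.7 24.8] g 0.0152
[0.553754   0.94540732 0.02300287]
```

It bottomed out: z is 41.6 mm, so the underside is at 10 mm, which is the seat height. The force is rising with no motion. I relieve it, let go and retreat.

Call:
apply_moves([
  [0,0,-0.4,0,0,0,0.1],
  [0,0,-0.4,0,0,0,0.45],
  [0,0,-0.4,0,0,0,0.45],
  [0,0,-0.4,0,0,0,0.45],
  [0,0,-0.4,0,0,0,0.45],
], newtons=20)

```text
time: 17.0
position: [0.5592, -0.2963, 0.0411]
tool_rot: [-0.087, 0.996, 0.001, -0.001]
ft_force: [0.3, -0.4, 1.0]
grip_width: 0.034
```

Call:
apply_moves([
  [0,0,-2,0,0,0,0.45],
  [0,0,-5,0,0,0,0.45],
  [0,0,-9,0,0,0,0.45],
  [0,0,-13,0,0,0,0.45],
  [2,0,-16,0,0,0,0.45],
])

```text
time: 17.42
position: [0.5433, -0.3007, 0.2048]
tool_rot: [-0.088, 0.996, -0.002, 0.003]
ft_force: [1.1, -2.0, 0.5]
grip_width: 0.0391
```

Call:
apply_moves([
  [4,0,0,0,0,0,0.45],
  [8,0,0,0,0,0,0.45],
  [11,0,0,0,0,0,0.45],
  [11,0,0,0,0,0,0.45],
  [11,0,0,0,0,0,0.45],
])

```text
time: 17.83
position: [0.4302, -0.3192, 0.2018]
tool_rot: [-0.085, 0.996, 0.001, -0.0]
ft_force: [0.1, -0.3, 0.3]
grip_width: 0.0394
```

```bash
python3 - <<'E'
from h import *
o=stat();p=robot.camera_params("wrist")
w=robot.camera("wrist")[:,:,::-1];s=robot.camera("scene")[:,:,::-1]
cv2.imwrite("pics/f1.png",np.hstack([w[100:480,120:520],cv2.resize(s[130:320,140:340],(400,380),interpolation=cv2.INTER_CUBIC)]))
E
```

```text
t 17.83 pos [ 0.4302 -0.3192  0.2018] yaw toolx -170.2 tooly 99.8 tilt [-5.e-04  1.e-03 -1.e+00] F [ 0.1 -0.3  0.3] g 0.0394
```

View pics/f1.png

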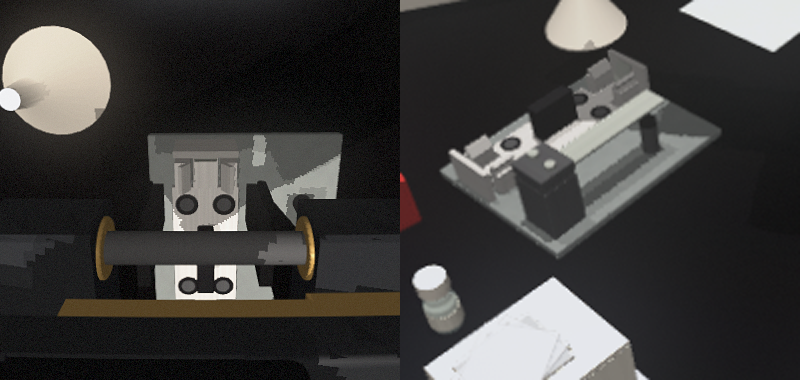

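The carrier sits in the right bracket, with its plate between the prongs at both ends. I check height and flatness by intersecting rays to the recesses.

```bash
python3 - <<'E'
from h import *
pw=robot.camera_params("wrist");ps=robot.camera_params("scene");o=stat()
W=np.array([(187,204),(224,204),(188,286)])+[120,100.];S=np.array([(577,99),(599,112),(510,143)])/2+[140,130.]
dw=ray(pw,W);ds=ray(ps,S)
for a,b in zip(dw,ds):
    A=np.c_[a,-b];t=np.linalg.lstsq(A,ps["origin"]-pw["origin"],rcond=None)[0]
    P=pw["origin"]+a*t[0];Q=ps["origin"]+b*t[1];print(((P+Q)/2).round(4),"gap",np.linalg.norm(P-Q).round(4))
x=np.array([np.cos(np.radians(10)),np.sin(np.radians(10)),0])
c=np.array([.559,-.2957,.018])
print("expected recess in scene/wrist for seated, along +-47.5, across 18:")
y=np.array([-x[1],x[0],0])
E_=[c-.0485*x-.0178*y,c-.0485*x+.0178*y,c+.0485*x-.0178*y]
print((proj(pw,E_)-[120,100]).round(1).tolist(),((proj(ps,E_)-[140,130])*2).round(1).tolist())
E
```

```text
t 17.93 pos [ 0.4323 -0.3195  0.2019] yaw toolx -170.06 tooly 99.94 tilt [ 9.e-04 -4.e-04 -1.e+00] F [-0.2 -0.2  1.2] g 0.0388
[ 0.358  -0.1523  0.1321] gap 0.3958
[ 0.3637 -0.1277  0.1139] gap 0.3991
[ 0.4199 -0.1569  0.1158] gap 0.3705
expected recess in scene/wrist for seated, along +-47.5, across 18:
[[188.4, 200.7], [225.3, 200.6], [189.8, 284.7]] [[176.6, 99.2], [198.8, 111.9], [107.1, 145.2]]
```

I forgot the 400-column offset of the scene half. With it, the predictions (577,99), (599,112) and (507,145) match what I saw. I redo the intersection properly.

```bash
python3 - <<'E'
from h import *
pw=robot.camera_params("wrist");ps=robot.camera_params("scene")
W=np.array([(187,204),(224,204),(188,286)])+[120,100.];S=np.array([(177,99),(199,112),(110,143)])/2+[140,130.]
for a,b in zip(ray(pw,W),ray(ps,S)):
    t=np.linalg.lstsq(np.c_[a,-b],ps["origin"]-pw["origin"],rcond=None)[0]
    P=pw["origin"]+a*t[0];Q=ps["origin"]+b*t[1];print(((P+Q)/2).round(4),"gap",np.linalg.norm(P-Q).round(4))
t=robot.camera("top")[:,:,::-1];s=robot.camera("scene")[:,:,::-1]
cv2.imwrite("pics/f2.png",np.hstack([cv2.resize(t,(400,300)),cv2.resize(s,(400,300))]))
E
```

```text
[ 0.5157 -0.3214  0.0196] gap 0.0035
[ 0.5098 -0.2864  0.0193] gap 0.0033
[ 0.6078 -0.3054  0.0204] gap 0.0042
```

View pics/f2.png

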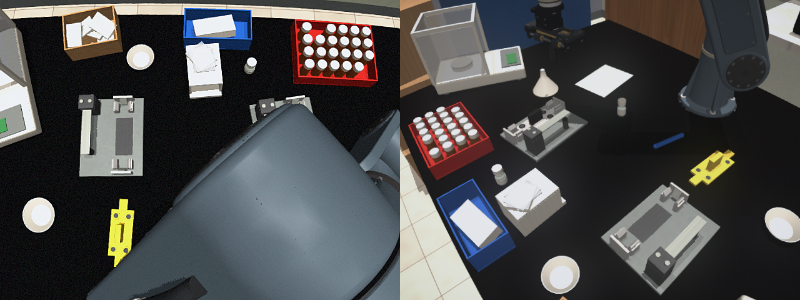

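Plate top height comes out at 19.6, 19.3 and 20.4 mm (18 expected), so it is flat within the measurement error. The vial and dish stand where they were, and the arm is clear. Handing in.

```bash
python3 -c "
from rig import robot
print(robot.hand_in())"
```

```text
the job is handed in; nothing more can be done
None
```

The vial carrier is seated in the right-hand station, whose leaf is the stiffer one, and the job is handed in at about 18 s of the 66 s allowed.

- **Leaves:** I pressed the left leaf to its stop first. It took about 2.4 N at half-way and 3.1 N at 15 mm, so it is the tired one. The right leaf took 7 N near half-way and 13.9 N just short of its stop, then rose to 32 N on the stop.
- **Carrier:** I drew it out by the ear and lowered it as far as the fingertips allowed. By my reckoning the ear end then dropped about 4 mm when I let go. It lay flat on the bench, and I took it again by the handle and pressed it into the right bracket.

**Last checks:**
- **Seating:** Pressing ended on a hard stop at 25 N, with the carrier's underside at about 10 mm, the seat height.
- **Flatness:** After release, three of its recesses measured 19.3–20.4 mm high, against 18 mm expected. They agree within about 1 mm, so it is flat, but the rays missed each other by 3–4 mm, so the heights are only good to a few millimetres.
- **Clips:** I did not see them closed over the ears directly. The seat depth and flatness are the evidence for that.
- **Surroundings:** The vial and the dish beside the store look unmoved, and the gripper is well clear.
- **My own error:** My first flatness calculation had a crop-offset mistake and gave nonsense. I corrected it and ran it again.

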